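# Lock and hold the cold-seal blister card jig

### The job

Start the card-sealing cycle by pushing the green button fully down and letting it come up again. Then swing the jig's open aluminium upper half shut, take the red-handled locking pin from its white stand and push it down through the yellow-framed hole into the hole of the lower half. Finish while still holding: keep your grip or push on the pin so that its collar squeezes the sprung upper half fully down against the lower half, with the pin upright, and leave the bottles, cartons and other things on the bench where they are.

Things in the scene. Friction and masses are not known exactly. Their poses are not given: they have to be found in the camera images.
- start (a joint): Green round push button (28 mm across) on top of a grey box 110 x 80 x 50 mm; its travel in m: 0 up, 0.006 fully down. It springs back; fully down takes about 5 N.
- start_top (a point): Centre of the green button's top face (moves with the button); 72 mm above the bench when up. Pressed straight down.
- jig: Fixed grey lower half of the sealing jig, 180 x 150 x 40 mm, with a blister card in it. Origin at the centre of its underside on the bench; z up; its own +x points from the pin hole's edge to the hinge, y along the hinge.
- jig_hole (a point): Mouth of the pin hole in the lower half's top face (40 mm above the bench), 68 mm from the jig's origin toward its own -x. Hole 13 mm across with a 2 mm chamfer, 34 mm deep.
- lid (a joint): Angle in rad of the aluminium upper half: 0 closed (level), grows as it opens upward; it starts open at 0.6 to 1.1. Plate 170 x 150 x 10 mm; hinge axis along the jig's y at the far end. A stiff hinge holds it where it is left; closing takes about 1 to 3 N downward on the outer face near its free edge. When closed it floats 5 mm above the lower half.
- lid_hinge (a point): Middle of the hinge axis, 87 mm from the jig's origin toward its own +x and 47 mm above the bench (42 mm with the jig pressed). The closed plate spans 4 to 174 mm from it toward the jig's -x; its upper face is 8 mm above the axis and its lower face 2 mm below.
- lid_hole (a point): Mouth of the 13 mm through hole (2 mm chamfer) in the upper half's outer face, inside a yellow square frame, on the plate's middle line 155 mm from the hinge axis and 19 mm from the free edge. Closed: exactly above jig_hole, 55 mm above the bench (50 mm when pressed down).
- press (a joint): How far the upper half and its floating hinge are pressed down against their springs, in m: 0 up, 0.005 the halves fully together. Begins to move at about 4 N and needs about 8 N at the end; springs back when let go.
- pin_grip (a point): Centre of the locking pin's red round grip, 24 mm across and 42 mm tall; the pin starts upright in its stand with this point 70 mm above the bench. Below the grip: a steel collar 28 mm across and 4 mm thick, its underside 25 mm below this point, then a shank 10 mm across and 36 mm long. Pin z axis up along it. About 100 g (0.07 to 0.14 kg).
- pin_tip (a point): Lower end of the pin's shank on its axis, 61 mm below pin_grip; the last 5 mm taper to 5 mm across. With the collar on the closed upper half it is 19 mm above the bench, fully pressed 14 mm.
- pin_stand: Fixed white stand, block 70 x 60 x 45 mm on a 90 x 80 mm foot, in whose 13 mm hole the pin stands with its collar on the top. Origin at the centre of its underside.
- amber_jar: Bystander, not to be disturbed: amber jar 52 mm across, 75 mm tall. Origin at the centre of its underside.
- white_bottle: Bystander, not to be disturbed: white bottle 44 mm across, 85 mm tall. Origin at the centre of its underside.
- carton: Bystander, not to be disturbed: white and green carton 45 x 75 x 60 mm. Origin at the centre of its underside.
- label_roll: Bystander, not to be disturbed: roll of paper labels 64 mm across, 45 mm tall. Origin at the centre of its underside.
- spatula: Bystander, not to be disturbed: counting spatula 190 mm long, lying flat. Origin at the centre of its underside.
- tall_carton: Bystander, not to be disturbed: white and orange carton 50 x 35 x 90 mm. Origin at the centre of its underside.
- measure: Bystander, not to be disturbed: clear cup 56 mm across, 60 mm tall. Origin at the centre of its underside.
Mind the look-alikes: they are no part of the job. Leave any pink or turquoise look-alike of the jig alone. There is more than one size of the part that bears start; the job needs the larger.

How it is judged:
By the outcome, as a careful person would: the job done as asked, in the order asked, and still so for the second after the job is handed in, while the arm keeps its last pose, push and grip.
It also fails if it takes over 72 s, if anything falls off the work surface, if the arm or the gripper's body presses on something with over 40 N, if the wrist force passes 120 N, or if a joint passes its speed limit or range.

### The arm

A 6-joint arm with a two-finger parallel gripper is mounted at the origin on the work surface. World frame = base frame: x ahead of the robot, y to its left, z up, the work surface at z = 0. Lengths are in m, angles in rad, forces in N, time in s.
With the tool pointing down it reaches from about 0.375 to 0.9 m from the base axis. Payload 3.1 kg.
Tool frame: the origin (TCP) lies at the very end of the fingers, on their centre line; the grasp point (between the pads) lies robot.grasp_offset behind it (robot.grasp_offset is the distance from the TCP to the grasp point, in m); z points along the fingers, y is the direction in which the jaws open and shut (so a half turn about z gives the same grasp; the last joint's range is limited). The gripper opens to 87 mm and grips with 3 to 60 N. Pads are 19 mm wide; open, the fingers measure 117 mm over their backs; the gripper's body (75 mm by 190 mm) begins 51 mm behind the grasp point.
Start: joints at [0.986, 0.527, 1.433, -0, 1.181, -0.178], TCP at [0.247, 0.574, 0.223] pointing down, gripper open.
Joint ranges: [-3.08, 3.08], [-0.75, 2.2], [0.22, 2.44], [-1.43, 4.57], [0, 2.65], [-2.85, 2.85]. Speed limits (rad/s): [2.79, 2.79, 3.14, 3.14, 3.14, 3.14].

### API

Orientations are given as a unit quaternion [x, y, z, w].
In Python, from bench import robot gives the robot as it stands. The module is installed in compiled form; this text tells all that it offers. Calls block until the motion is done:
- robot.move_ptp(position, orientation): joint-space move of the TCP to a pose.
- robot.line_to(position, rot=None, max_speed=0.15): straight line of the TCP; rot=None keeps the orientation; max_speed is the mean speed in m/s.
- robot.set_joints(angles): joint-space move.
- robot.move_gripper(opening, newtons=None): opening from 0.0 (shut) to 1.0 (fully open); newtons is the grip in N (None keeps the last); returns when the fingers have stopped.
- robot.pause(seconds).
- robot.inverse_kinematics(position, orientation): joint angles nearest the present ones, or None.
- robot.grab_frame(name): name is "scene" or "top" or "wrist"; returns a dict with "frame" (400x640x3 uint8, blue, green, red), "z_map" (400x640 float32, m along the optical axis (not along the pixel's ray), 0 where there is no reading), "intrinsics" (3x3 intrinsics, pixels), "R" (3x3) and "t" (3): a world point X has camera coordinates R X + t. Camera axes: x right, y down, z forward; pixel columns grow to the right and rows downward; lengths in m; the calibration is good to about 2 mm. A picture is of the moment at which its call begins.
A pose or a line that the arm cannot do raises robot.MotionError and nothing moves.
- robot.sign_off(): hands the job in, once; it reports no verdict.
Readings, each from a call of its own:
- robot.read_time(): time.
- robot.read_joint_pos(): joint angles.
- robot.read_qvel(): joint speeds.
- robot.read_effort(): joint torques, N m.
- robot.read_ee_pos(): TCP position.
- robot.read_tcp_rot(): TCP orientation.
- robot.read_force(): force on the tool from outside, world axes, zero at the start.
- robot.read_torque(): the same for the moment, N m.
- robot.read_opening(): opening from 0.0 (shut) to 1.0 (fully open).
Only numpy, scipy, OpenCV 4.12 (cv2) and the standard library are available. Lean on these libraries where they do the work, as an engineer would, in place of code of your own. Each camera call takes 0.05 s, during which the arm holds its last target.

## Working session

There is one attempt and no reset: what is moved stays moved. The work goes in short steps, each a Python script; the robot and the scene stay as the last script left them, time stands still between calls to the robot, and variables do not carry over. Pictures are saved under pics/ and viewed, and the job is handed in when it is done.

```bash
mkdir -p pics
cat > h.py <<'E'
from bench import robot
import numpy as np, cv2
def snap(name,fn=None):
    f=robot.grab_frame(name)
    if fn: cv2.imwrite('pics/'+fn+'.png',f['frame']); np.savez('pics/'+fn+'.npz',**f)
    return f
def cloud(f):
    z=f['z_map'];K=np.array(f['intrinsics']);R=np.array(f['R']);t=np.array(f['t'])
    v,u=np.mgrid[:z.shape[0],:z.shape[1]]
    c=np.stack([(u-K[0,2])*z/K[0,0],(v-K[1,2])*z/K[1,1],z],-1)
    w=(c-t)@R
    w[z==0]=np.nan
    return w
E
python3 - <<'E'
from h import *
for n in ['scene','top','wrist']:
    f=snap(n,n+'0')
    print(n,np.linalg.inv(f['R'])@-np.array(f['t']))
print(robot.read_time(),robot.grasp_offset,robot.read_tcp_rot(),robot.read_force())
E
```

```text
scene [1.35927188 0.16816813 0.76182601]
top [ 0.23268858 -0.01594406  1.3751042 ]
wrist [0.18200214 0.6020519  0.38505702]
0.15 0.0187 [ 2.02004727e-01  9.79384170e-01 -7.94360100e-04 -3.28081871e-04] [ 0.40429187 -0.13959577 -1.44085922]
```

View pics/scene0.png

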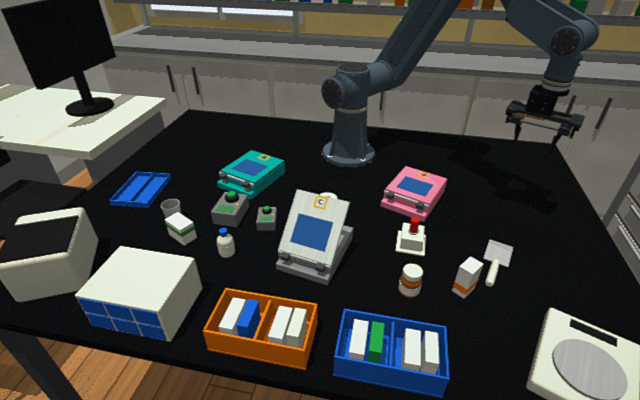

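View pics/top0.png

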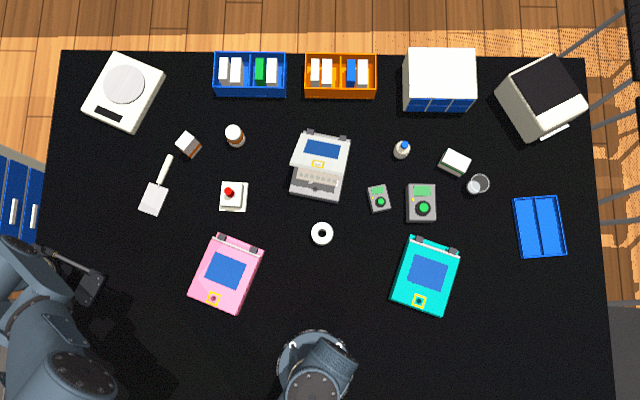

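The top view shows the aluminium jig at about (320,165), the pin stand at (233,195), and the large button box at (422,203) with the small one at (379,198). The label roll is at (321,233), and the pink and turquoise jigs are decoys. Next I'll measure positions.

Run:
```python
from h import *
f=dict(np.load('pics/top0.npz'));w=cloud(f);im=f['frame']
hsv=cv2.cvtColor(im,cv2.COLOR_BGR2HSV)
def comp(mask,name,mn=6):
    n,l,s,c=cv2.connectedComponentsWithStats(mask.astype(np.uint8))
    for i in range(1,n):
        if s[i,4]>=mn:
            p=w[l==i];print(name,s[i,4],c[i].round(1),np.nanmedian(p,0).round(4),'zmax',np.nanmax(p[:,2]).round(4))
H,S,V=[hsv[...,i].astype(int) for i in range(3)]
comp((H>45)&(H<80)&(S>120)&(V>60),'green')
comp(((H<6)|(H>174))&(S>150)&(V>80),'red')
comp((H>20)&(H<33)&(S>130)&(V>120),'yellow')
# heights map rect
crop=im[110:260,130:510]; cv2.imwrite('pics/crop.png',cv2.resize(crop,None,fx=2.1,fy=2.1,interpolation=cv2.INTER_CUBIC))
for (a,b,n) in [((185,280),(245,360),'jig'),((215,250),(175,220),'x')]: pass
for name,(u0,u1,v0,v1),(z0,z1) in [('jiglow',(282,355,125,208),(.02,.045)),('jiglid',(282,355,125,208),(.055,.3)),('bigbox',(402,442,178,228),(.042,.056)),('stand',(215,252,175,217),(.038,.05)),('foot',(215,252,175,217),(.004,.02)),('roll',(305,338,218,250),(.035,.06))]:
    r=w[v0:v1,u0:u1].reshape(-1,3);r=r[(r[:,2]>z0)&(r[:,2]<z1)]
    rect=cv2.minAreaRect(r[:,:2].astype(np.float32))
    print(name,len(r),rect,np.median(r[:,2]),r.min(0).round(3),r.max(0).round(3))
```

```text
green 279 [259.9  71.5] [0.872  0.1845 0.0729] zmax 0.0813
green 16 [447.5 166. ] [ 0.5889 -0.3839  0.0456] zmax 0.0506
green 8 [460.2 172.5] [ 0.5722 -0.4226  0.0423] zmax 0.0485
green 8 [378.1 187.8] [ 0.5214 -0.1799  0.0357] zmax 0.0382
green 9 [428.7 189.3] [ 0.517  -0.3262  0.0508] zmax 0.0531
green 39 [380.6 201. ] [ 0.4792 -0.1844  0.049 ] zmax 0.0565
green 80 [423.4 207. ] [ 0.4595 -0.3051  0.0706] zmax 0.0766
red 61 [228.7 191.8] [0.4918 0.2555 0.0899] zmax 0.0951
yellow 23 [305.  66.] [0.8922 0.0473 0.0688] zmax 0.0746
yellow 63 [340.9  73.2] [ 0.8925 -0.0651  0.0112] zmax 0.0656
yellow 31 [375.  71.] [ 0.8783 -0.1666  0.0699] zmax 0.0739
yellow 15 [308.3  69.1] [0.9138 0.0404 0.0043] zmax 0.0115
yellow 71 [333.4  76.8] [ 0.8894 -0.0403  0.0044] zmax 0.0104
yellow 21 [368.  79.] [ 0.882  -0.1517  0.0043] zmax 0.0083
yellow 12 [312.5 162.2] [0.5648 0.0166 0.1556] zmax 0.1664
yellow 11 [322.3 164.7] [ 0.5577 -0.0119  0.1578] zmax 0.1674
yellow 6 [412.2 199.2] [ 0.4857 -0.2756  0.0534] zmax 0.0547
yellow 59 [212.6 298.1] [0.1916 0.2921 0.0549] zmax 0.0615
yellow 62 [418.3 300.
[... 426 characters left out ...]
7824805974960327, -0.3042462468147278), (0.11172861605882645, 0.08103301376104355), 0.2920152246952057) 0.0498228698125432 [ 0.422 -0.345  0.042] [ 0.534 -0.264  0.056]
stand 391 ((0.49279311299324036, 0.25887513160705566), (0.06167948618531227, 0.07182580232620239), 86.65001678466797) 0.044732490254346974 [0.456 0.227 0.038] [0.53 0.29 0.05]
foot 233 ((0.4944870173931122, 0.2588481605052948), (0.12470806390047073, 0.1095370501279831), 2.326382875442505) 0.006503392233160739 [0.433 0.202 0.004] [0.558 0.314 0.02 ]
roll 319 ((0.38124632835388184, -0.01228284277021885), (0.0618697889149189, 0.061154432594776154), 1.258411169052124) 0.04496086476168503 [ 0.35  -0.043  0.037] [0.412 0.018 0.054]
```

View pics/crop.png

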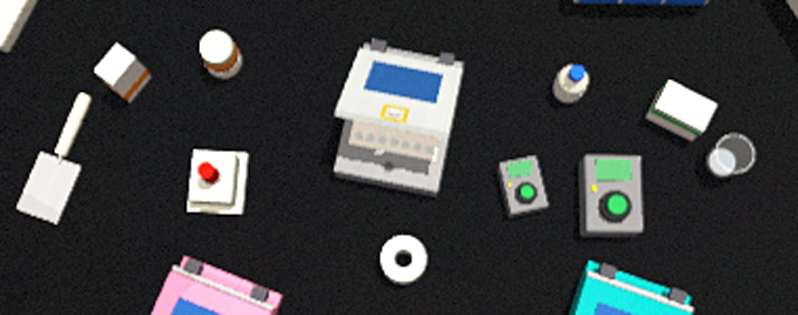

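Run:
```python
from h import *
f=dict(np.load('pics/scene0.npz'));w=cloud(f);im=f['frame']
hsv=cv2.cvtColor(im,cv2.COLOR_BGR2HSV)
H,S,V=[hsv[...,i].astype(int) for i in range(3)]
def comp(mask,name,mn=8):
    n,l,s,c=cv2.connectedComponentsWithStats(mask.astype(np.uint8))
    for i in range(1,n):
        if s[i,4]>=mn and 150<c[i][1]<260 :
            p=w[l==i];print(name,s[i,4],c[i].round(1),np.nanmedian(p,0).round(4),np.nanpercentile(p,95,axis=0).round(3),np.nanpercentile(p,5,axis=0).round(3))
comp((H>45)&(H<80)&(S>120)&(V>60),'green')
comp(((H<6)|(H>174))&(S>150)&(V>80),'red')
comp((H>20)&(H<33)&(S>130)&(V>120),'yellow')
# plane fit of lid in top
for nm in ['top0','scene0']:
    f=dict(np.load('pics/%s.npz'%nm));w=cloud(f).reshape(-1,3)
    m=(w[:,0]>.53)&(w[:,0]<.70)&(abs(w[:,1]+.005)<.085)&(w[:,2]>.062)&(w[:,2]<.19)
    p=w[m]
    for _ in range(8):
        c=np.median(p,0) if _==0 else p.mean(0);n=np.linalg.svd(p-c,full_matrices=0)[2][2];n*=np.sign(n[2]);d=(p-c)@n;p=p[abs(d)<max(.002,2*d.std())]
    print(nm,len(p),c,n,'angle',np.arccos(n[2]),'yaw',np.degrees(np.arctan2(n[1],n[0])), np.std((p-c)@n))
    yaw=np.arctan2(n[1],n[0]);ex=np.array([np.cos(yaw),np.sin(yaw),0]);ey=np.array([-ex[1],ex[0],0]);a=np.arccos(n[2])
    q=p-c; d=-np.cos(a)*ex+np.sin(a)*np.array([0,0,1])
    print('along plate',np.percentile(q@d,[.3,99.7]),'y',np.percentile(q@ey,[.3,99.7]))
    # hinge axis from plate: point where outer face minus 8mm at z .047
    cy=np.percentile(q@ey,[.3,99.7]).mean()
    c0=c-.008*n+cy*ey; r=(c0[2]-.047)/np.sin(a); hin=c0-r*d; print('hinge est',hin,'r range',r+np.percentile(q@d,[.3,99.7]))
    print('hole est',hin-.155*ex)
```

```text
green 55 [230.9 193.9] [ 0.4659 -0.3037  0.0709] [ 0.475 -0.293  0.074] [ 0.425 -0.322  0.047]
green 79 [225.  208.5] [ 0.5166 -0.3029  0.0513] [ 0.528 -0.282  0.053] [ 0.505 -0.324  0.049]
green 29 [266.  207.9] [ 0.4836 -0.1846  0.0489] [ 0.491 -0.178  0.051] [ 0.432 -0.198  0.015]
green 38 [265.6 218.6] [ 0.5187 -0.1738  0.0363] [ 0.529 -0.162  0.039] [ 0.51  -0.188  0.034]
green 65 [181.2 230.5] [ 0.6267 -0.3822  0.0397] [ 0.644 -0.367  0.046] [ 0.609 -0.443  0.034]
red 115 [414.1 223.8] [0.5051 0.2586 0.0793] [0.509 0.271 0.093] [0.386 0.249 0.01 ]
yellow 56 [320.1 201.9] [0.564  0.0027 0.157 ] [0.574 0.018 0.169] [ 0.548 -0.013  0.147]
top0 1403 [ 0.59846724 -0.00591844  0.12066427] [ 0.66496245 -0.12468779  0.7363952 ] angle 0.7430697318075291 yaw -10.620265819008246 0.0010722593849277879
along plate [-0.0862736   0.07659285] y [-0.07368292  0.07551961]
hinge est [ 0.66582107 -0.01761368  0.047     ] r range [0.01390074 0.17676719]
hole est [0.51347618 0.01095267 0.047     ]
scene0 2901 [ 0.6078485  -0.00539571  0.11579479] [ 0.66284539 -0.12502659  0.73824409] angle 0.7403328323648639 yaw -10.681692007398734 0.0013495993183270816
along plate [-0.0796482   0.08181545] y [-0.07692492  0.07297278]
hinge est [ 0.66981556 -0.01909492  0.047     ] r range [0.01358485 0.1750485 ]
hole est [0.51750139 0.00963473 0.047     ]
```

```bash
cat >> h.py <<'E'
def quat(phi):  # tool down, jaw axis (tool y) at world angle phi
    th=(phi+np.pi/2)/2
    return [np.cos(th),np.sin(th),0,0]
E
python3 - <<'E'
from h import *
d=np.radians
def go(p,phi): robot.move_ptp(p,quat(phi)); print(robot.read_ee_pos().round(4) if hasattr(robot.read_ee_pos(),'round') else robot.read_ee_pos(), np.round(robot.read_joint_pos(),2), robot.read_time())
go([.50,.255,.27],d(27)); snap('wrist','w_stand')
go([.52,.01,.32],d(0)); snap('wrist','w_jig')
robot.move_gripper(0.0,20)
go([.47,-.304,.22],d(-33)); snap('wrist','w_btn')
E
python3 -c "
import cv2,numpy as np
a=[cv2.resize(cv2.imread('pics/%s.png'%n),(400,250)) for n in ['w_stand','w_jig','w_btn']]
a.append(a[0]*0);cv2.imwrite('pics/m1.png',np.vstack([np.hstack(a[:2]),np.hstack(a[2:])]))"
```

```text
[0.4994 0.2559 0.2699] [ 0.27  0.39  1.54  0.    1.22 -0.2 ] 1.6667
[0.5198 0.0112 0.3197] [-0.19  0.28  1.56  0.    1.3  -0.2 ] 2.7
[ 0.4705 -0.3031  0.2204] [-0.77  0.44  1.6   0.    1.1  -0.2 ] 5.5333
```

View pics/m1.png

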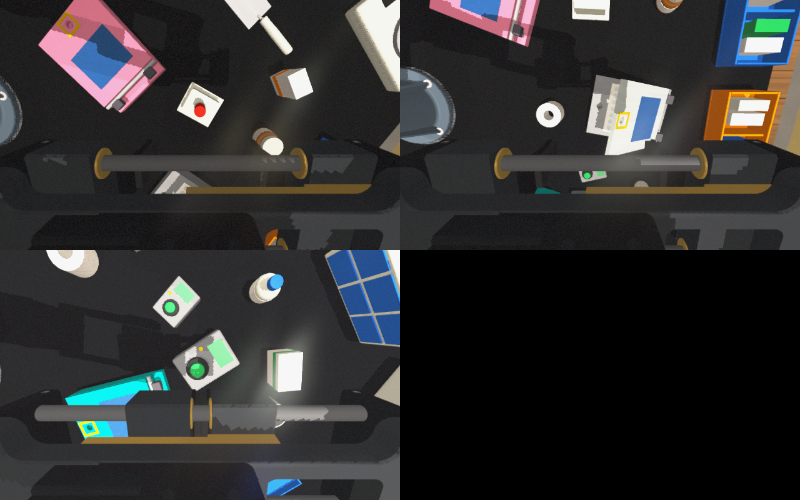

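The wrist views show the red grip at (199,110) of the first panel, the lid's yellow frame at (622,120) of the second, and the large green button at (197,370) in the mosaic.

Run:
```python
from h import *
for nm,sel in [('w_stand','red'),('w_jig','yellow'),('w_btn','green')]:
    f=dict(np.load('pics/%s.npz'%nm));w=cloud(f)
    hsv=cv2.cvtColor(f['frame'],cv2.COLOR_BGR2HSV);H,S,V=[hsv[...,i].astype(int) for i in range(3)]
    m={'green':(H>45)&(H<80)&(S>120)&(V>60),'red':((H<6)|(H>174))&(S>150)&(V>80),'yellow':(H>20)&(H<33)&(S>130)&(V>120)}[sel]
    n,l,s,c=cv2.connectedComponentsWithStats(m.astype(np.uint8))
    for i in range(1,n):
        if s[i,4]>30 and c[i][1]<240:
            p=w[l==i];zt=np.nanpercentile(p[:,2],90);q=p[p[:,2]>zt-.004]
            print(sel,s[i,4],c[i].round(),np.nanmedian(p,0).round(4),'top',q.mean(0).round(4),((q.max(0)+q.min(0))/2).round(4),(q.max(0)-q.min(0)).round(3))
f=dict(np.load('pics/w_jig.npz'));w=cloud(f).reshape(-1,3)
m=(w[:,0]>.46)&(w[:,0]<.60)&(abs(w[:,1]+.00)<.10)&(w[:,2]>.036)&(w[:,2]<.043);p=w[m]
ex=np.array([np.cos(d:=np.radians(-10.65)),np.sin(d),0]);ey=np.array([-ex[1],ex[0],0])
print('jig front edge x',np.percentile(p@ex,[.3,1]),'y',np.percentile(p@ey,[.3,99.7]),len(p))
s=np.percentile(p@ex,.5);yc=np.percentile(p@ey,[.3,99.7]).mean();print('hole from lower',(s+.022)*ex+yc*ey,'hole est y', np.array([.5155,.0103,0])@ey)
```

```text
red 306 [319. 176.] [0.4932 0.2618 0.0919] top [0.494  0.2604 0.092 ] [0.494  0.2601 0.0917] [0.022 0.023 0.006]
yellow 283 [534. 200.] [ 0.8233 -0.0576  0.0693] top [ 0.8213 -0.0082  0.0708] [ 0.8213 -0.0094  0.0706] [0.006 0.118 0.004]
yellow 182 [565. 149.] [0.8915 0.0468 0.0704] top [0.878  0.0475 0.0707] [0.8794 0.0481 0.0711] [0.107 0.003 0.006]
yellow 146 [597. 187.] [ 0.9362 -0.0101  0.0706] top [ 0.9363 -0.0107  0.0707] [ 0.9363 -0.0132  0.0708] [0.005 0.123 0.004]
yellow 226 [355. 192.] [0.5593 0.0042 0.1611] top [0.5501 0.0048 0.1694] [0.5509 0.0045 0.1693] [0.011 0.033 0.006]
green 249 [272.  91.] [ 0.48   -0.1841  0.0508] top [ 0.4802 -0.1839  0.0507] [ 0.4801 -0.1837  0.0505] [0.019 0.019 0.005]
green 459 [315. 191.] [ 0.4611 -0.303   0.0729] top [ 0.461  -0.3036  0.0729] [ 0.4609 -0.3043  0.0728] [0.027 0.027 0.006]
jig front edge x [0.48199035 0.48236932] y [0.03189244 0.18099403] 3305
hole from lower [0.51510406 0.01144448 0.        ] hole est y 0.10539164381654167
```

```bash
python3 - <<'E'
from h import *
b=[.461,-.304]
robot.line_to(b+[.085],max_speed=.15); f0=np.array(robot.read_force());print(f0.round(2),robot.read_ee_pos())
for z in [.071,.069,.067,.0655,.0645,.0635]:
    robot.line_to(b+[z],max_speed=.03); robot.pause(.1)
    f=np.array(robot.read_force())-f0; print(z,robot.read_ee_pos()[2],f.round(2))
    if f[2]>14: break
robot.pause(.2); snap('scene','s_btn')
robot.line_to(b+[.085],max_speed=.05); robot.pause(.2)
robot.line_to(b+[.25],max_speed=.2); print((np.array(robot.read_force())-f0).round(2),robot.read_time()); snap('wrist','w_btn2')
E
python3 -c "
import cv2,numpy as np
a=cv2.imread('pics/s_btn.png')[140:260,150:310];b=cv2.imread('pics/w_btn2.png')
cv2.imwrite('pics/m2.png',np.hstack([cv2.resize(a,(400,300)),cv2.resize(b,(400,300))]))"
```

```text
[1.4  0.08 0.46] [ 0.46172145 -0.30441066  0.08575688]
0.071 0.07117562637995255 [-1.76  0.82  1.76]
0.069 0.06912516040904365 [-1.88  1.1   2.71]
0.067 0.06709849148149692 [-1.8   0.09  4.14]
0.0655 0.0663484306492545 [-1.8   0.77  8.94]
0.0645 0.06621872176211063 [-3.82  1.11 14.68]
[-2.03 -0.15 -0.71] 10.7333
```

View pics/m2.png

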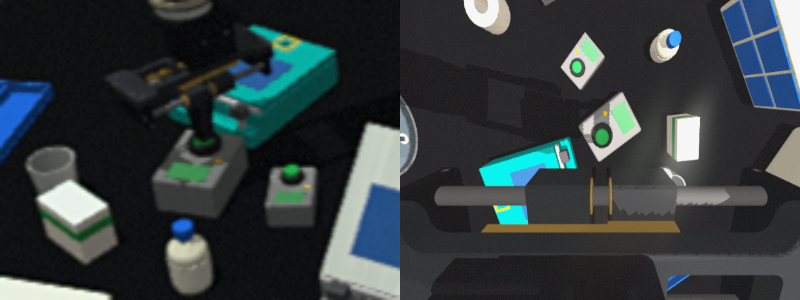

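The left panel shows the fingers on the large button at (207,140). Force rose hard at z=0.0662, so it bottomed out. The right panel shows it back up. Next is closing the lid.

```bash
python3 - <<'E'
from h import *
yaw=np.radians(-10.65);ex=np.array([np.cos(yaw),np.sin(yaw),0]);Z=np.array([0,0,1.])
hin=np.array([.5155,.0108,.047])+.155*ex
r=.14
def P(a,c=0): 
    n=np.sin(a)*ex+np.cos(a)*Z; return hin+r*(-np.cos(a)*ex+np.sin(a)*Z)+.008*n+c*Z
q=quat(yaw)
p=P(.74,.06)
robot.move_ptp([p[0],p[1],.27],q); robot.line_to(p,max_speed=.2); robot.pause(.1);f0=np.array(robot.read_force());print(robot.read_time())
robot.line_to(P(.74,.02),max_speed=.12)
for a in [.7,.6,.5,.4,.3,.2,.1,.05,0]:
    robot.line_to(P(a),max_speed=.07); f=np.array(robot.read_force())-f0; print(a,robot.read_ee_pos().round(4),f.round(2))
    if np.linalg.norm(f)>20: print('stop');break
print(robot.read_time()); snap('scene','s_lid')
E
python3 -c "
import cv2,numpy as np
a=cv2.imread('pics/s_lid.png')[140:320,220:500];cv2.imwrite('pics/m3.png',cv2.resize(a,(780,500)))"
```

```text
12.5833
0.7 [0.5676 0.001  0.1431] [-0.58 -0.58  0.03]
0.6 [0.5583 0.0028 0.1325] [-1.04 -0.8  -0.4 ]
0.5 [0.5505 0.0042 0.1209] [-0.61  0.31 -0.28]
0.4 [0.5438 0.0055 0.1086] [-0.25  0.19  0.41]
0.3 [0.5384 0.0065 0.0957] [-0.99 -0.89 -0.51]
0.2 [0.5343 0.0073 0.0824] [-0.85 -0.62 -0.02]
0.1 [0.5315 0.0078 0.0687] [-1.59  0.26 -0.57]
0.05 [0.5306 0.008  0.0618] [-0.42 -0.12 -0.17]
0 [0.5309 0.0079 0.0551] [ 0.05 -0.19  0.61]
16.1667
```

View pics/m3.png

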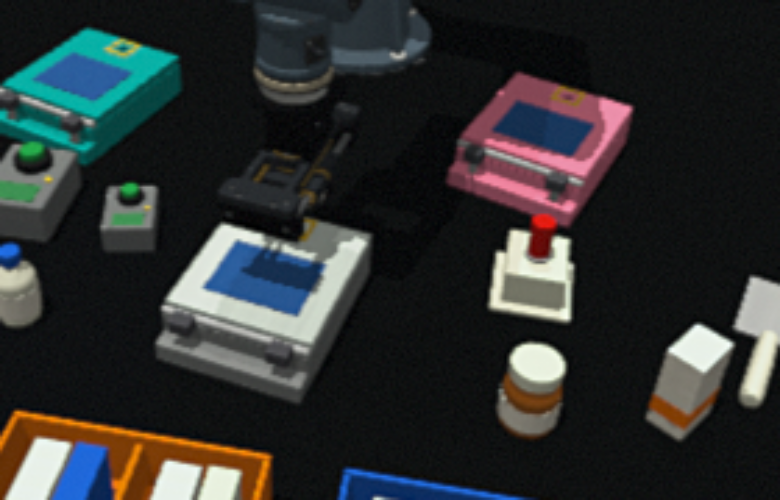

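The lid is down, with fingers on it at (300,225). I'll press lightly to settle it, then lift and measure where the hole is.

```bash
python3 - <<'E'
from h import *
p=np.array([.5307,.0079])
f0=np.array(robot.read_force())
for z in [.0545,.0538,.053]:
    robot.line_to([*p,z],max_speed=.03);robot.pause(.1);f=np.array(robot.read_force())-f0;print(z,f.round(2))
    if f[2]>3: break
robot.line_to([*p,.10],max_speed=.15)
robot.move_ptp([.54,.05,.24],quat(0)); robot.pause(.2)
robot.move_gripper(.6)
f=snap('wrist','w_lid');ft=snap('top','t_lid')
print(robot.read_time())
yaw=np.radians(-10.65);ex=np.array([np.cos(yaw),np.sin(yaw),0]);ey=np.array([-ex[1],ex[0],0])
for nm,f in (('w',f),('t',ft)):
    w=cloud(f);hsv=cv2.cvtColor(f['frame'],cv2.COLOR_BGR2HSV);H,S,V=[hsv[...,i].astype(int) for i in range(3)]
    m=(H>18)&(H<35)&(S>110)&(V>70)&(w[...,2]>.03)&(w[...,2]<.09)&(abs(w[...,0]-.515)<.04)&(abs(w[...,1]-.01)<.04)
    q=w[m];print(nm,len(q))
    if len(q)>5:
        X=q@ex;Y=q@ey;print('med',np.median(q,0).round(4),'mid',((X.min()+X.max())/2*ex+(Y.min()+Y.max())/2*ey).round(4),np.ptp(X),np.ptp(Y))
    m=(abs(w[...,0]-.59)<.15)&(abs(w[...,1]+.0)<.12)&(w[...,2]>.046)&(w[...,2]<.065)
    q=w[m];A=np.c_[q[:,0],q[:,1],np.ones(len(q))];s=np.linalg.lstsq(A,q[:,2],rcond=None)[0];print('plane',s.round(4),len(q),q.mean(0))
E
python3 -c "
import cv2,numpy as np
a=cv2.imread('pics/w_lid.png');b=cv2.resize(cv2.imread('pics/t_lid.png')[120:250,200:360],(400,325));cv2.imwrite('pics/m4.png',np.hstack([cv2.resize(a,(400,325)),b]))"
```

```text
0.0545 [-1.4  -0.24  4.12]
19.0417
w 319
med [0.514  0.0117 0.0565] mid [0.5144 0.0113 0.    ] 0.033678696315516454 0.03456125270345159
plane [-0.0019 -0.0048  0.0573] 11094 [0.5817273  0.02194335 0.05607326]
t 37
med [0.513  0.0006 0.0547] mid [0.5134 0.0093 0.    ] 0.03429076345892906 0.029448745820481084
plane [-0.0031  0.0023  0.0565] 1821 [ 0.57791422 -0.03178831  0.05463627]
```

View pics/m4.png

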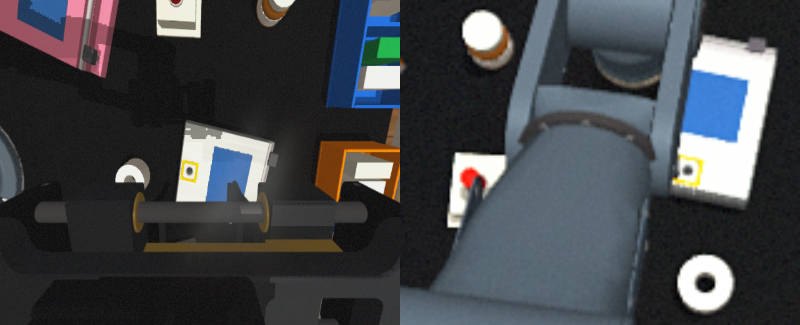

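The wrist view at (190,170) shows the lid closed and level, with the frame centred near (0.5145,0.0113). Now for the pin.

```bash
python3 - <<'E'
from h import *
q=quat(0)
robot.move_ptp([.494,.260,.17],q)
robot.line_to([.494,.260,.11],max_speed=.15);robot.pause(.1);f0=np.array(robot.read_force())
robot.line_to([.494,.260,.0535],max_speed=.06);print((np.array(robot.read_force())-f0).round(2))
robot.move_gripper(0.0,40);robot.pause(.2);print(robot.read_opening()*87,robot.read_ee_pos(),(np.array(robot.read_force())-f0).round(2))
robot.line_to([.494,.260,.155],max_speed=.08);robot.pause(.2);print((np.array(robot.read_force())-f0).round(2),robot.read_opening()*87,robot.read_time())
f=snap('wrist','w_pin');snap('scene','s_pin')
E
python3 -c "
import cv2,numpy as np
a=cv2.imread('pics/w_pin.png');b=cv2.resize(cv2.imread('pics/s_pin.png')[130:260,340:500],(400,325));cv2.imwrite('pics/m5.png',np.hstack([cv2.resize(a,(400,325)),b]))"
```

```text
[ 0.28 -0.21 -0.59]
23.218641105590738 [0.49429337 0.26004932 0.05365101] [0.51 1.04 1.17]
[ 0.26  0.68 -1.21] 23.047536103802074 24.125
```

View pics/m5.png

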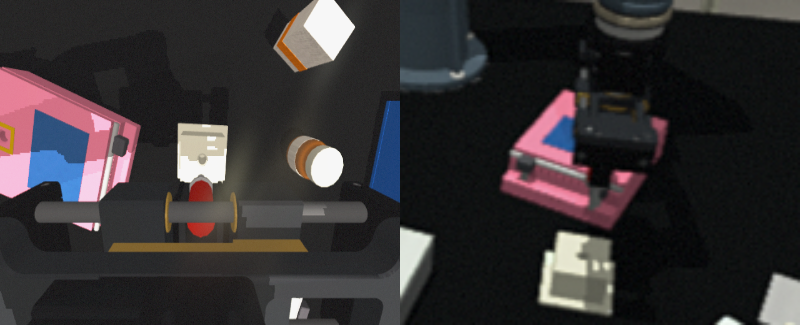

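The pin is in the gripper and the stand is empty (wrist view, red grip at (201,205)). Next is insertion.

```bash
python3 - <<'E'
from h import *
q=quat(0)
robot.move_gripper(0.0,60)
h=[.5147,.0113]
robot.line_to([.494,.260,.17],max_speed=.15)
robot.move_ptp([*h,.17],q);robot.line_to([*h,.125],max_speed=.1);robot.pause(.3);f0=np.array(robot.read_force());t0=np.array(robot.read_torque());print(robot.read_ee_pos(),robot.read_time())
f=snap('scene','s_pre')
E
python3 -c "
import cv2,numpy as np
a=cv2.imread('pics/s_pre.png')[120:270,240:420];cv2.imwrite('pics/m6.png',cv2.resize(a,(720,600),interpolation=cv2.INTER_CUBIC))"
```

```text
[0.51504586 0.01122865 0.12554692] 26.575
```

View pics/m6.png

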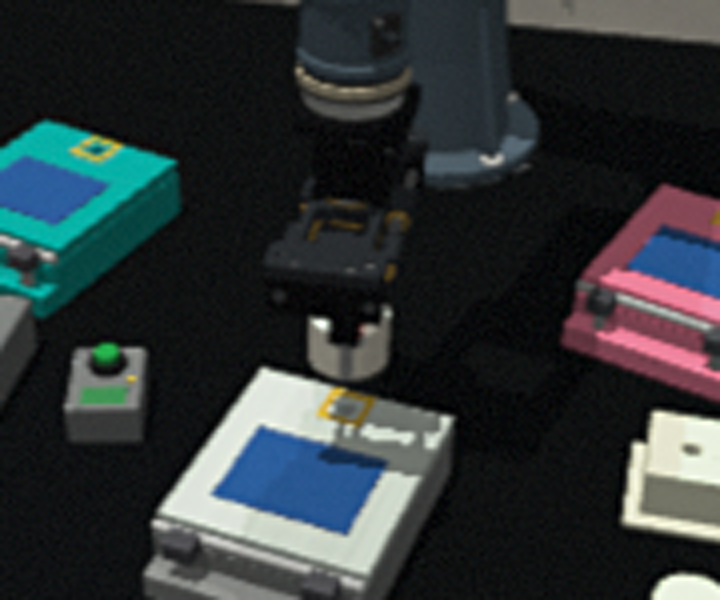

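The pin tip hangs just above the yellow frame at (347,405), and the white cylinder behind it is the label roll. I'll go down while watching the force.

```bash
cat >> h.py <<'E'
def down(zs,h,f0,t0,lim=8,sp=.05):
    for z in zs:
        robot.line_to([*h,z],max_speed=sp);robot.pause(.05)
        f=np.array(robot.read_force())-f0;t=np.array(robot.read_torque())-t0
        print(z,np.round(robot.read_ee_pos(),4),f.round(2),t.round(2),round(robot.read_opening()*87,2))
        if f[2]>lim or np.hypot(f[0],f[1])>lim: print('STOP');return False
    return True
E
python3 - <<'E'
from h import *
f0=np.array(robot.read_force());t0=np.array(robot.read_torque());np.save('f0.npy',[f0,t0])
down([.11,.105,.10,.096,.092,.088,.084,.08,.076,.072,.068,.066],[.5147,.0113],f0,t0,lim=6)
print(robot.read_time())
E
```

```text
0.11 [0.5146 0.0113 0.1097] [-0.25 -0.45  0.69] [-0.01 -0.01  0.02] 22.64
0.105 [0.5146 0.0113 0.1049] [-0.63  0.02  0.51] [ 0.05  0.   -0.01] 22.78
0.1 [0.5145 0.0113 0.0998] [-0.57 -0.64  0.72] [-0.01  0.06  0.07] 22.53
0.096 [0.5146 0.0113 0.0959] [-0.68 -1.45  0.96] [-0.06  0.04  0.01] 22.88
0.092 [0.5146 0.0113 0.0918] [-0.17 -0.9   0.92] [-0.01  0.05 -0.01] 22.53
0.088 [0.5146 0.0113 0.0878] [-0.86 -1.08  0.75] [ 0.01  0.05 -0.03] 22.51
0.084 [0.5146 0.0113 0.0838] [-0.57 -0.85  1.35] [-0.01  0.02  0.04] 22.6
0.08 [0.5146 0.0113 0.0798] [-0.6  -1.24  0.04] [0.02 0.08 0.02] 23.4
0.076 [0.5146 0.0113 0.0758] [-0.52 -0.01  0.21] [-0.    0.02  0.  ] 22.57
0.072 [0.5146 0.0113 0.0718] [-0.77 -1.24  0.81] [-0.01 -0.01  0.08] 22.67
0.068 [0.5146 0.0113 0.0678] [-1.09 -0.7   0.13] [-0.02 -0.   -0.05] 22.77
0.066 [0.5147 0.0113 0.066 ] [-0.7  -0.46  0.23] [-0.01  0.04  0.06] 22.8
30.425
```

Inserted with no resistance. Now I'll press the collar down.

```bash
python3 - <<'E'
from h import *
f0,t0=np.load('f0.npy')
down([.064,.0625,.061,.0595,.0585,.058,.0575,.057,.0565],[.5147,.0113],f0,t0,lim=17,sp=.03)
robot.pause(.3);print((np.array(robot.read_force())-f0).round(2),robot.read_time(),robot.read_tcp_rot())
snap('scene','s_fin');f=snap('wrist','w_fin')
w=cloud(f);m=(abs(w[...,0]-.59)<.15)&(abs(w[...,1])<.12)&(w[...,2]>.04)&(w[...,2]<.065)
q=w[m];print(np.median(q,0),len(q))
f=dict(np.load('pics/s_lid.npz'));g=dict(np.load('pics/s_fin.npz'))
for k in (f,g):
    w=cloud(k);m=(abs(w[...,0]-.62)<.03)&(abs(w[...,1]+.01)<.05)&(w[...,2]>.04)&(w[...,2]<.065);print(w[m].mean(0),m.sum())
E
python3 -c "
import cv2,numpy as np
a=cv2.imread('pics/s_fin.png')[120:270,240:420];b=cv2.imread('pics/s_fin.png');cv2.imwrite('pics/m7.png',np.hstack([cv2.resize(a,(360,400),interpolation=cv2.INTER_CUBIC),cv2.resize(b,(440,400))]))"
```

```text
0.064 [0.5146 0.0113 0.0639] [-0.07 -0.14 -0.16] [0.02 0.02 0.07] 23.0
0.0625 [0.5148 0.0113 0.0628] [-0.79 -0.85  4.98] [-0.02  0.09  0.05] 22.78
0.061 [0.5149 0.0113 0.0612] [-2.1  -0.97  5.75] [0.04 0.05 0.04] 22.96
0.0595 [0.5149 0.0112 0.0597] [-1.6  -1.08  8.01] [0.06 0.12 0.03] 22.43
0.0585 [0.5149 0.0113 0.0588] [-1.77 -0.17  7.23] [0.04 0.07 0.  ] 22.68
0.058 [0.5149 0.0113 0.0583] [-1.32 -0.5   7.5 ] [0.04 0.17 0.07] 22.71
0.0575 [0.5149 0.0113 0.0579] [-0.82 -0.84  9.  ] [0.04 0.2  0.04] 22.61
0.057 [0.5149 0.0113 0.0575] [-1.2  -0.22  9.79] [ 0.01  0.14 -0.08] 22.62
0.0565 [0.5148 0.0113 0.0572] [-2.31 -0.4  12.67] [0.05 0.24 0.01] 22.78
[-1.86  0.17 11.81] 33.425 [7.07076500e-01 7.07136978e-01 1.77180308e-04 2.93680457e-04]
[0.58702168 0.04131079 0.05086531] 29850
[ 0.6208256  -0.00935234  0.05602907] 570
[ 0.62123438 -0.00898032  0.05078118] 563
```

View pics/m7.png

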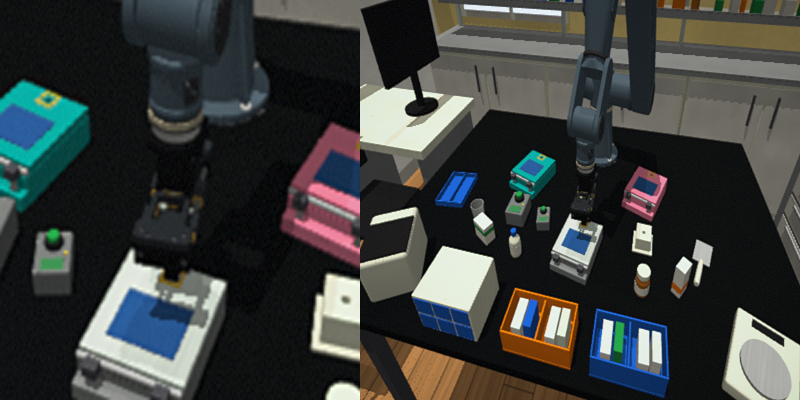

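The plate sank 5.2 mm and the force is climbing above the 8 N spring, so the halves have met. I'll add a small margin, check that it holds, and hand in.

Run:
```python
from h import *
f0,t0=np.load('f0.npy')
down([.0559,.0554],[.5147,.0113],f0,t0,lim=18,sp=.03)
for i in range(3):
    robot.pause(.4);print((np.array(robot.read_force())-f0).round(2),np.round(robot.read_ee_pos(),4))
g=snap('scene','s_end');w=cloud(g);m=(abs(w[...,0]-.62)<.03)&(abs(w[...,1]+.01)<.05)&(w[...,2]>.04)&(w[...,2]<.065);print(w[m].mean(0))
a=np.load('pics/scene0.npz')['frame'].astype(int);d=abs(g['frame'].astype(int)-a).max(2)
for n,(u,v) in dict(jar=(411,280),tall=(467,277),spat=(495,260),white=(225,243),carton=(180,228),cup=(170,208)).items(): print(n,d[v-12:v+12,u-12:u+12].mean().round(1))
print(robot.read_time()); robot.sign_off()
```

```text
0.0559 [0.5149 0.0113 0.0569] [-2.08 -0.45 13.18] [0.01 0.37 0.04] 22.76
0.0554 [0.5149 0.0113 0.0567] [-3.04 -0.17 16.09] [0.01 0.46 0.04] 23.15
[-2.78 -0.14 16.29] [0.5148 0.0113 0.0567]
[-2.98 -0.24 15.44] [0.5148 0.0113 0.0567]
[-2.59  0.79 16.81] [0.5148 0.0113 0.0567]
[ 0.62096424 -0.00928926  0.0507939 ]
jar 1.8
tall 1.8
spat 2.1
white 2.3
carton 1.6
cup 2.2
35.375
the job is handed in; nothing more can be done
```

I carried out the whole job in the order asked and handed it in at 35.4 s, with the arm still gripping the pin and pressing it down. The sign-off gave no verdict, so the checks below are my own.

- **Button:** I pressed the larger green button until it stopped, about 6 mm down and with the force rising to 14.7 N, then let it come up again.
- **Upper half:** I swung it shut. The wrist and top cameras both showed it level at about 55 mm above the bench.
- **Pin:** I took it from the stand and lowered it through both holes with no noticeable resistance, then pressed on the collar.
- **Hold:** The plate dropped 5.2 mm and has stayed there. I was holding a steady 16 N, against the roughly 8 N needed. The tool was vertical, but I did not measure the pin's tilt separately.
- **Bystanders:** The before and after scene pictures show no change around the jar, both cartons, the bottle, the spatula or the cup. I did not compare the label roll numerically. It was hidden behind the gripper in the last pictures, but the arm never came near it.

One small disagreement: at the end the tool sat about 2 mm lower than I had calculated for a fully pressed pin. I put that down to slight slip or give in the grip, or a camera height error. The plate height and force both indicate the halves are fully together.

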